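Badge the vegetarian food carrier

TASK

Mark the blue food carrier as vegetarian: pick the green badge plate off the chopping board by its upright grip, tip its oblong eye past the wide crossbar of the T-shaped grip on the carrier's lid, then level it so that it lies flat on the lid round the post, under the crossbar, and cannot lift off. Let go of it, and leave the orange badge plate where it lies.

Things in the scene. Friction and masses are not known exactly. Their poses are not given: they have to be found in the camera images.
- green_grip (a point): centre of the green badge's upright grip, a fin 36 mm long (x), 14 thick (y), 40 high, standing on a loose flat plastic plate 140 x 72 x 6 mm, 55 to 115 g, that lies on the board. The point is 20 mm above the plate's upper face, 26 above its underside; the plate reaches 24 mm from it along +x, 116 along -x. x runs along the plate from eye to grip, z up
- green_eye (a point): centre of the green badge's oblong eye (through hole, 60 mm along x, 44 along y), 3 mm above the plate's underside; axes as green_grip, which lies 72 mm along +x and 23 mm up. Rim 14 mm wide at the tip (-x) and sides; solid plate on the grip side. A level plate cannot pass the crossbar; tip tilted down about 30 degrees past one end of it, then in under it, it can
- grip_foot (a point): foot of the T-grip's post, mid-lid, on the flat white lid (250 mm along x, 140 along y, top 60 above the table) of the fixed blue carrier; z up. Post 14 mm across; its dark crossbar is 72 mm along x, 22 along y, 8 thick, centred, underside 30 and top 38 mm above the lid. The eye's length goes along the crossbar; the badge's grip may end towards either end of the lid
- orange_grip (a point): centre of the upright grip of the orange badge plate, of the same shape, size and axes as the green one, lying beside it on the fixed wooden chopping board (18 mm thick); to be left alone
There are look-alikes about, which are no part of the job. Of the things shaped like the part that bears green_grip, the green one is meant.

How it is judged:
By the outcome, as a careful person would: the job done as asked, in the order asked, and still so for the second after the job is handed in, with the robot touching nothing.
It also fails if it takes over 42 s, if anything falls off the work surface, if the arm or the gripper's body presses on something with over 40 N, if the wrist force passes 120 N, or if a joint passes its speed limit or range.

ROBOT

A 6-joint arm with a two-finger parallel gripper is mounted at the origin on the work surface. World frame = base frame: x ahead of the robot, y to its left, z up, the work surface at z = 0. Lengths are in m, angles in rad, forces in N, time in s.
With the tool pointing down it reaches from about 0.4 to 0.825 m from the base axis. Payload 7 kg.
Tool frame: the origin (TCP) lies on the centre line of the jaws, within the pads' length; the fingertips stand arm.tip_reach ahead of it and the grasp point (between the pads) lies 5 mm behind it (arm.tip_reach is the distance from the TCP to the fingertips, in m); z points along the fingers, y is the line along which they close (so a half turn about z gives the same grasp; the last joint's range is limited). The gripper opens to 88 mm and grips with 3 to 60 N. Pads are 19 mm wide; open, the fingers measure 130 mm over their backs; the gripper's body (78 mm by 193 mm) begins 47 mm behind the grasp point.
Start: joints at [-1.014, 0.359, 0.012, 0, -1.224, -0.288], TCP at [0.179, -0.651, 0.241] pointing down, gripper open.
Joint ranges: [-3.07, 3.07], [-1.43, 2.12], [-1.02, 1.25], [-3.03, 1.67], [-3.05, -0], [-3.03, 3.03]. Speed limits (rad/s): [2.39, 2.39, 3.01, 3.14, 3.14, 3.14].

INTERFACE

Orientations are given as [roll, pitch, yaw] about the fixed x, y, z axes, in that order (R = Rz(yaw) Ry(pitch) Rx(roll)).
In Python, from station import status, optics, order, arm gives the robot as it stands. The module is installed in compiled form; this text tells all that it offers.
- The arm moves only by the shell command python3 -m jog 'ROWS' [FORCE]. ROWS is JSON, a list of rows, each a list of 3 entries, a list of its own where there are three numbers: the gripper command: -1 is shut, 1 is fully open, values between are in proportion, then the shift along the tool's x, y, z in mm, then the turn about the tool's z in rad. A call has 1 to 20 rows; each row is the pose to reach, as a shift and turn from the pose commanded when the call began, along the tool's axes at that moment; what a row does not reach only later rows make up. A row lasts 1/8 s, in which the tool goes at most 62.5 mm and 10.7 degrees, less where a joint would pass 70% of its speed; a pose out of reach is approached as far as the arm can. A call with a gripper value outside its range is refused whole. The fingers move at their own pace and stop on an object; FORCE is the grip in N (left out, the last holds). Time passes only in rows, so rows that repeat a pose let the fingers close. It gives the time, the measured TCP pose, the force, the opening and the grip force at its end, in the units of the state.
- status.get_state(): the state, without advancing time (a new reading comes with each control period).
- optics.grab_frame(name): name is "side" or "top" or "wrist"; returns a dict with "color" (420x560x3 uint8, red, green, blue), "mtx" (3x3 intrinsics, pixels), "cam_to_world" (4x4, takes a point from camera to world coordinates). Camera axes: x right, y down, z forward; pixel columns grow to the right and rows downward; lengths in m; the calibration is good to about 2 mm. A picture is of the moment at which its call begins. There is no depth.
- order.job_done(): hands the job in; it is judged then, once.
The state is a dict: "t": time; "q": joint angles; "qd": joint speeds; "joint_efforts": joint torques, N m; "eef_pos": TCP position; "ee_rot": TCP orientation; "force": force on the tool from outside, world axes, zero at the start; "moment": the same for the moment, N m; "width": finger opening in m; "gripper_force": force on a finger pad.
Only numpy, scipy, OpenCV 4.12 (cv2) and the standard library are available. Lean on these libraries where they do the work, as an engineer would, in place of code of your own. Each camera call takes 0.05 s, during which the arm holds its last target. There are 200 camera calls.

## Working session

There is one attempt and no reset: what is moved stays moved. The work goes in short steps, Python scripts to look and compute and a shell command to move; the robot and the scene stay as the last step left them, time stands still between calls to the robot, and variables do not carry over. Pictures are saved under pics/ and viewed, at most 10 in all, crops included, and the job is handed in when it is done.

```bash
mkdir -p pics
python3 - <<'E'
from station import status, optics, order, arm
import cv2,numpy as np
s=status.get_state();print(s['t'],s['eef_pos'],s['ee_rot'],s['width'],arm.tip_reach)
for n in('top','side'):
    f=optics.grab_frame(n);np.savez(f'pics/{n}0.npz',**f);cv2.imwrite(f'pics/{n}0.png',f['color'][...,::-1])
    print(n,f['mtx'].round(1).tolist(),f['cam_to_world'].round(3).tolist())
E
```

```text
0.0 [ 0.17912155 -0.65032093  0.23964598] [ 3.13994921e+00 -1.46656321e-04 -2.87289754e+00] 0.0878519887224596 0.014
top [[543.0, 0.0, 274.6], [0.0, 543.0, 207.2], [0.0, 0.0, 1.0]] [[-0.004, -0.998, 0.056, 0.348], [-1.0, 0.004, -0.004, 0.243], [0.004, -0.056, -0.998, 1.492], [0.0, 0.0, 0.0, 1.0]]
side [[405.1, 0.0, 275.8], [0.0, 405.1, 207.7], [0.0, 0.0, 1.0]] [[-0.951, -0.178, 0.253, 0.153], [-0.309, 0.546, -0.779, 1.025], [-0.0, -0.819, -0.574, 0.658], [0.0, 0.0, 0.0, 1.0]]
```

View pics/top0.png

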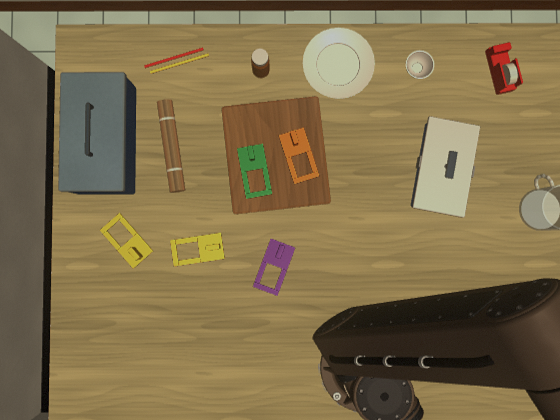

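View pics/side0.png

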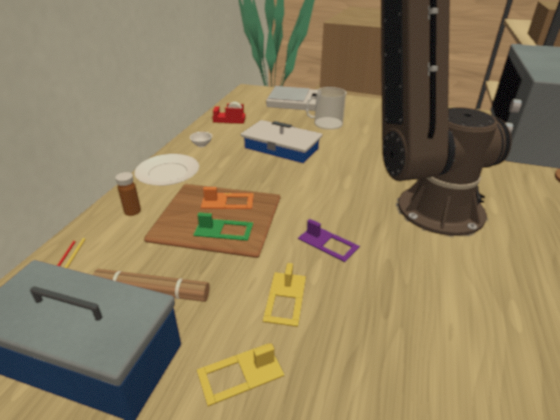

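Candidates in the top view: the green badge on the board (253,170), the orange one beside it (298,155), a purple one (274,267) and two yellow ones (198,249 and 126,240). Green is meant. The carrier is the small blue one with the white lid (447,167). The grey-lidded box at (97,132) is a look-alike. Next I measure them.

```bash
cat > h.py <<'E'
import cv2,numpy as np
def ray(f,uv,z):
    K,T=f['mtx'],f['cam_to_world'];uv=np.atleast_2d(np.asarray(uv,float))
    d=np.c_[uv,np.ones(len(uv))]@np.linalg.inv(K).T@T[:3,:3].T
    return T[:3,3]+d*((z-T[2,3])/d[:,2])[:,None]
def proj(f,P):
    T=np.linalg.inv(f['cam_to_world']);p=np.atleast_2d(P)@T[:3,:3].T+T[:3,3];p=p@f['mtx'].T
    return p[:,:2]/p[:,2:]
def big(m,box=None):
    if box: k=np.zeros_like(m);k[box[1]:box[3],box[0]:box[2]]=1;m=m*k
    c,h=cv2.findContours(m,cv2.RETR_CCOMP,cv2.CHAIN_APPROX_NONE)
    i=max(range(len(c)),key=lambda j:cv2.contourArea(c[j]));ho=[c[j] for j in range(len(c)) if h[0][j][3]==i]
    return c[i][:,0],[x[:,0] for x in sorted(ho,key=cv2.contourArea)[::-1]]
def rect(P): # centre, long-axis angle deg, dims(mm)
    (c,(w,h),a)=cv2.minAreaRect((P[:,:2]*1000).astype(np.float32)); 
    if w<h:w,h,a=h,w,a+90
    a=(a+90)%180-90
    return np.round(c,1),round(a,1),(round(w,1),round(h,1))
E
python3 - <<'E'
from h import *
t=dict(np.load('pics/top0.npz'))
hsv=cv2.cvtColor(t['color'],cv2.COLOR_RGB2HSV)
def m(lo,hi):return cv2.inRange(hsv,lo,hi)
for n,lo,hi,b in(('g',(45,80,30),(85,255,255),(200,90,330,220)),('o',(5,190,150),(18,255,255),(270,90,330,220))):
    o,hs=big(m(lo,hi),b);print(n,'plate',rect(ray(t,o,.024)));print(' hole',rect(ray(t,hs[0],.022)), len(hs))
o,hs=big(m((0,0,150),(180,75,255)),(400,100,490,225));print('lid',rect(ray(t,cv2.convexHull(o)[:,0],.06)))
k=m((0,0,0),(180,255,90));o,_=big(k,(435,140,470,190));print('bar',rect(ray(t,o,.098)))
cv2.imwrite('pics/crop.png',np.hstack([cv2.resize(t['color'][130:210,220:340],None,fx=4,fy=4)[:400,:,::-1],cv2.resize(t['color'][110:220,405:485],None,fx=4,fy=4)[40:360,:,::-1]]))
E
```

```text
g plate (array([529.4, 291.8]), 10.3, (139.3, 71.4))
 hole (array([503.7, 287.1]), 10.2, (66.2, 49.8)) 2
o plate (array([572.3, 170.8]), 17.9, (137.8, 71.6))
 hole (array([546.5, 163.6]), 17.9, (68.6, 53.4)) 6
lid (array([ 535.2, -220. ]), -11.2, (248.4, 137.9))
bar (array([ 536.4, -217.1]), -10.7, (69.1, 24.2))
```

View pics/crop.png

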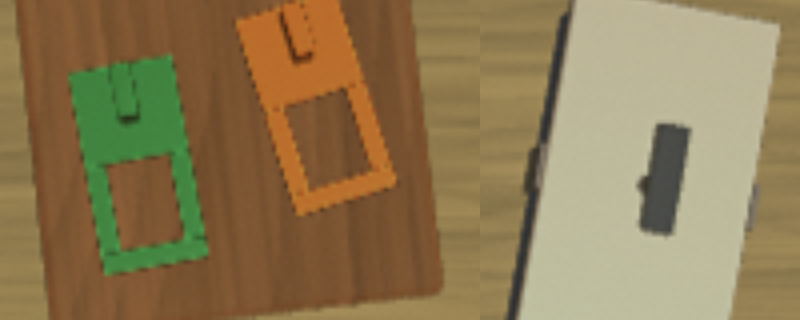

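The crop confirms it: the green plate has its fin at the top (upper left of the crop) and its eye below, and the dark crossbar sits mid-lid on the white lid. The measured sizes match (139x71 plate, 248x138 lid, 69x24 bar). Next I work out the shifts.

```bash
cat >> h.py <<'E'
def shift(P,yawdeg=None,show=True):
    from station import status
    from scipy.spatial.transform import Rotation as Ro
    s=status.get_state();R=Ro.from_euler('xyz',s['ee_rot']).as_matrix()
    d=R.T@(np.asarray(P)/1000-s['eef_pos'])*1000
    tn=0 if yawdeg is None else -((np.radians(yawdeg)-s['ee_rot'][2]+np.pi)%(2*np.pi)-np.pi)
    print(np.round(d,1),'turn',round(tn,3));return d
G=np.array([574.7,300.0]);GA=10.3
F=np.array([535.8,-218.5]);FA=-11.0
E
python3 -c "
from h import *
shift([500,-250,240],GA-180);shift([*G,130],GA-180);shift([*G,46],GA-180)"
```

```text
[-4.156e+02  3.008e+02  1.000e-01] turn 0.089
[-633.7  811.1  110.8] turn 0.089
[-633.7  811.   194.8] turn 0.089
```

```bash
python3 -m jog '[[0,[-416,301,0],0.089],[0,[-416,301,0],0.089],[0,[-416,301,0],0.089],[0,[-416,301,0],0.089],[0,[-416,301,0],0.089],[0,[-416,301,0],0.089],[0,[-416,301,0],0.089],[0,[-634,811,110],0.089],[0,[-634,811,110],0.089],[0,[-634,811,110],0.089],[0,[-634,811,110],0.089],[0,[-634,811,110],0.089],[0,[-634,811,110],0.089],[0,[-634,811,110],0.089],[0,[-634,811,110],0.089],[0,[-634,811,110],0.089],[0,[-634,811,110],0.089],[0,[-634,811,110],0.089],[0,[-634,811,110],0.089]]' 5
python3 - <<'E'
from h import *
from station import optics,status
shift([*G,46],GA-180)
f=optics.grab_frame('wrist');np.savez('pics/w1.npz',**f);cv2.imwrite('pics/w1.png',f['color'][...,::-1])
c=f['cam_to_world'];print(c[:3,3],c[:3,2])
E
```

```text
t: 2.48
eef_pos: [0.5745, 0.2996, 0.1296]
ee_rot: [-3.141, -0.002, -2.961]
force: [-0.4, -0.9, 0.0]
width: 0.0437
gripper_force: 0.0
[-0.3  0.4 83.6] turn 0.001
[0.50087846 0.28674613 0.27403018] [ 0.26891574  0.04844067 -0.96194481]
```

View pics/w1.png

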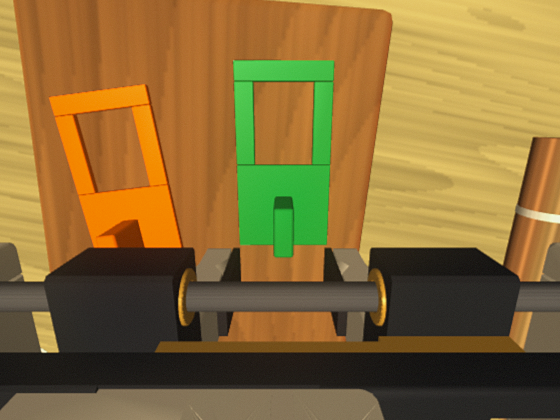

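The wrist view shows the green fin at (284,230), midway between the jaws, and the eye at (283,122). I check the plate from this view.

Run:
```python
from h import *
f=dict(np.load('pics/w1.npz'))
h=cv2.cvtColor(f['color'],cv2.COLOR_RGB2HSV)
o,hs=big(cv2.inRange(h,(45,80,30),(85,255,255)),(200,40,370,300))
print('hole',rect(ray(f,hs[0],.024)),'exp',G-72*np.array([np.cos(np.radians(GA)),np.sin(np.radians(GA))]))
print('fin top ends', ray(f,[[274,209],[294,209],[274,256],[294,256]],.064).round(4).tolist())
e=np.array([np.cos(np.radians(GA)),np.sin(np.radians(GA))])
for s in(-18,18):print(proj(f,[*((G+s*e)/1000),.064]))
```

```text
hole (array([503.9, 288.1]), 10.4, (60.8, 45.4)) exp [503.86027727 287.12624051]
fin top ends [[0.5586, 0.2918, 0.064], [0.5562, 0.305, 0.064], [0.5921, 0.2978, 0.064], [0.5896, 0.3115, 0.064]]
[[281.6834341  208.03564888]]
[[281.58518454 257.71816762]]
```

```bash
python3 -m jog '[[0,[0,-1,60],0],[0,[0,-1,84],0],[0,[0,-1,84],0],[-0.75,[0,-1,84],0],[-0.75,[0,-1,84],0],[-0.75,[0,-1,84],0],[-0.75,[0,-1,84],0]]' 3
python3 -m jog '[[-0.75,[0,0,-10],0],[-0.75,[0,0,-20],0],[-0.75,[0,0,-30],0],[-0.75,[0,0,-40],0],[-0.75,[0,0,-50],0],[-0.75,[0,0,-60],0],[-0.75,[0,0,-60],0],[-0.75,[0,0,-60],0]]' 3
python3 - <<'E'
from h import *
from station import optics,status
f=optics.grab_frame('wrist');g=optics.grab_frame('side');np.savez('pics/w2.npz',**f)
cv2.imwrite('pics/w2.png',np.hstack([cv2.resize(f['color'],(400,300)),cv2.resize(g['color'][130:280,120:320],(400,300))])[...,::-1])
E
```

```text
t: 3.4
eef_pos: [0.5757, 0.299, 0.0475]
ee_rot: [3.141, 0.001, -2.962]
force: [-0.9, -0.4, 4.5]
width: 0.0145
gripper_force: 3.0
t: 4.4
eef_pos: [0.5751, 0.2984, 0.1063]
ee_rot: [-3.142, -0.0, -2.962]
force: [0.2, -0.4, -1.0]
width: 0.014
gripper_force: 3.0
```

View pics/w2.png

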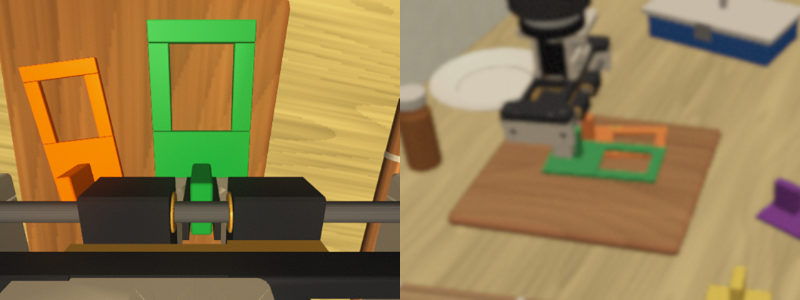

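The wrist view shows the plate held, its eye at about (200,85), and the side view shows it off the board and nearly level. I compute the tilt from the eye's corners.

```bash
cat >> h.py <<'E'
def badge(f,verbose=True):
    """badge pose from its eye's rim corners (wrist view): tilt deg (tip down +), yaw deg, grip & eye points (mm, world)"""
    h=cv2.cvtColor(f['color'],cv2.COLOR_RGB2HSV)
    o,hs=big(cv2.inRange(h,(45,80,30),(85,255,255)))
    q=cv2.approxPolyDP(cv2.convexHull(hs[0]),8,True)[:,0].astype(float)
    if len(q)!=4: q=cv2.boxPoints(cv2.minAreaRect(hs[0]))
    q=q[np.argsort(q[:,1])];a=q[:2][np.argsort(q[:2,0])];b=q[2:][np.argsort(q[2:,0])]  # upper=tip(-x); image left = -? see below
    g=cv2.cvtColor(f['color'],cv2.COLOR_RGB2GRAY)
    im=np.r_[a,b].astype(np.float32).reshape(-1,1,2)
    # badge looking from above, tip up in image: left is -y (x down, z to viewer => y right)
    X=np.array([[-30,-22,3],[-30,22,3],[30,-22,3],[30,22,3]],float)
    ok,r,t=cv2.solvePnP(X,im,f['mtx'],None,flags=cv2.SOLVEPNP_IPPE)
    M=f['cam_to_world'][:3,:3]@cv2.Rodrigues(r)[0];c=f['cam_to_world'][:3,:3]@t[:,0]+f['cam_to_world'][:3,3]*1000
    e=M[:,0];tilt=np.degrees(np.arcsin(e[2]));yaw=np.degrees(np.arctan2(e[1],e[0]))
    grip=c+M@[72,0,23]
    if verbose:print('tilt %.1f yaw %.1f roll %.1f'%(tilt,yaw,np.degrees(np.arcsin(M[2,1]))),'grip',grip.round(1),'eye',c.round(1),'px',im[:,0].tolist())
    return tilt,yaw,grip,c
E
python3 -c "
from h import *
badge(dict(np.load('pics/w1.npz')));badge(dict(np.load('pics/w2.npz')))"
```

```text
tilt -20.3 yaw 99.8 roll -3.5 grip [492.5 347.  -20.2] eye [504.1 288.5  26.2] px [[252.0, 82.0], [312.0, 80.0], [255.0, 165.0], [312.0, 164.0]]
tilt -6.3 yaw 99.1 roll 9.5 grip [495.2 354.7  53.7] eye [502.4 285.9  84.1] px [[236.0, 60.0], [328.0, 61.0], [240.0, 182.0], [323.0, 183.0]]
```

```bash
sed -i 's/\[-30,-22,3\],\[-30,22,3\],\[30,-22,3\],\[30,22,3\]/[-30,-22,0],[-30,22,0],[30,-22,0],[30,22,0]/; s/grip=c+M@\[72,0,23\]/c=c-3*M[:,2];grip=c+M@[72,0,23]/; s/np.r_\[a,b\].astype(np.float32)/np.r_[a,b].astype(np.float64)/; s/SOLVEPNP_IPPE/SOLVEPNP_ITERATIVE/' h.py
python3 -c "
from h import *
badge(dict(np.load('pics/w1.npz')));badge(dict(np.load('pics/w2.npz')))"
```

```text
tilt 3.2 yaw 11.5 roll 4.9 grip [573.6 300.1  46.6] eye [504.  287.9  19.7] px [[252.0, 82.0], [312.0, 80.0], [255.0, 165.0], [312.0, 164.0]]
tilt -1.4 yaw 10.0 roll 0.3 grip [575.4 298.3  97.7] eye [503.9 285.9  76.6] px [[236.0, 60.0], [328.0, 61.0], [240.0, 182.0], [323.0, 183.0]]
```

At 3 N the plate stays level and does not droop. The tool itself cannot tilt, so I will turn the plate in the jaws: hook its tip lightly under the +x end of the fixed crossbar and raise the grip.

```bash
cat >> h.py <<'E'
def L(X,Z,Y=0): # TCP target (world mm) for grasp point at lid coords X (along bar), Y, Z above lid
    a=np.radians(FA);return [F[0]+X*np.cos(a)-Y*np.sin(a),F[1]+X*np.sin(a)+Y*np.cos(a),60+Z-5]
def inL(p): # world mm -> lid coords
    a=np.radians(FA);d=np.asarray(p)[:2]-F;return np.round([d[0]*np.cos(a)+d[1]*np.sin(a),-d[0]*np.sin(a)+d[1]*np.cos(a),p[2]-60],1)
E
python3 -c "
from h import *
print(L(175,105));shift(L(175,105),FA-180);shift(L(175,46),FA-180)"
```

```text
[np.float64(707.5847571033412), np.float64(-251.89157419089534), 160]
[ -32.1 -565.1  -53.8] turn 0.372
[ -32.1 -565.     5.2] turn 0.372
```

```bash
python3 -m jog '[[-0.75,[0,0,-54],0],[-0.75,[0,-20,-90],0],[-0.75,[-32,-565,-90],0.372],[-0.75,[-32,-565,-90],0.372],[-0.75,[-32,-565,-90],0.372],[-0.75,[-32,-565,-90],0.372],[-0.75,[-32,-565,-90],0.372],[-0.75,[-32,-565,-90],0.372],[-0.75,[-32,-565,-90],0.372],[-0.75,[-32,-565,-90],0.372],[-0.75,[-32,-565,-90],0.372],[-0.75,[-32,-565,-90],0.372],[-0.75,[-32,-565,-90],0.372],[-0.75,[-32,-565,-54],0.372],[-0.75,[-32,-565,-54],0.372],[-0.75,[-32,-565,-54],0.372]]' 15
python3 - <<'E'
from h import *
from station import optics,status
f=optics.grab_frame('wrist');np.savez('pics/w3.npz',**f);cv2.imwrite('pics/w3.png',f['color'][...,::-1])
s=status.get_state();print(inL(s['eef_pos']*1000))
t,y,g,e=badge(f);print('grip',inL(g),'eye',inL(e))
h=cv2.cvtColor(f['color'],cv2.COLOR_RGB2HSV)
for X,Y in((36,-11),(36,11),(-36,-11),(-36,11)):
    w=np.array(L(X,43,Y))/1000;print(X,Y,proj(f,w).round(0).tolist())
shift(L(175,46),FA-180);shift(L(139,46),FA-180)
E
```

```text
t: 6.5
eef_pos: [0.7083, -0.2509, 0.1618]
ee_rot: [-3.141, 0.001, 2.951]
force: [0.1, 0.5, -0.1]
width: 0.0138
gripper_force: 15.0
[175.9   1.  102.3]
tilt 1.2 yaw -11.4 roll 0.2 grip [ 707.4 -251.2  156.1] eye [ 637.3 -237.   131.6] px [[237.0, 60.0], [328.0, 61.0], [240.0, 182.0], [323.0, 183.0]]
grip [174.7   0.6  96.1] eye [103.2   1.2  71.6]
36 -11 [[261.0, -1.0]]
36 11 [[300.0, -1.0]]
-36 -11 [[258.0, -165.0]]
-36 11 [[302.0, -165.0]]
[ 1.  -1.  61.3] turn 0.001
[37.  -0.9 61.3] turn 0.001
```

View pics/w3.png

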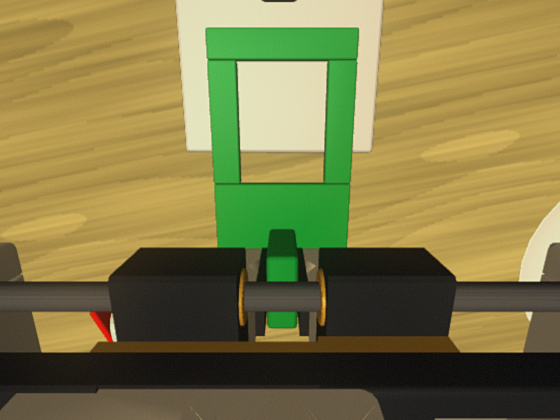

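The wrist view shows the plate level and in line with the lid. The bar's end is at (280,2), within about 2 mm of where I predicted it. Next: go down, tip in under the bar, then tilt.

```bash
python3 -m jog '[[-0.75,[1,-1,40],0],[-0.75,[1,-1,61],0],[-0.75,[1,-1,61],0],[-0.75,[1,-1,61],0],[-0.75,[18,-1,61],0],[-0.75,[37,-1,61],0],[-0.75,[37,-1,61],0],[-0.75,[37,-1,61],0]]' 15
python3 -m jog '[[-0.75,[0,0,0],0],[-0.75,[0,0,-6],0],[-0.75,[0,0,-12],0],[-0.75,[2,0,-18],0],[-0.75,[5,0,-25],0],[-0.75,[8,0,-32],0],[-0.75,[11,0,-38],0],[-0.75,[15,0,-44],0],[-0.75,[19,0,-50],0],[-0.75,[23,0,-55],0],[-0.75,[28,0,-60],0],[-0.75,[31,0,-63],0],[-0.75,[31,0,-63],0]]' 3
python3 -m jog '[[-0.75,[0,0,0],0],[-0.75,[0,0,0],0]]' 25
python3 - <<'E'
from h import *
from station import optics,status
f=optics.grab_frame('wrist');g=optics.grab_frame('side');np.savez('pics/w4.npz',**f)
cv2.imwrite('pics/w4.png',np.hstack([cv2.resize(f['color'],(400,300)),cv2.resize(g['color'][80:200,210:370],(400,300))])[...,::-1])
s=status.get_state();print(inL(s['eef_pos']*1000))
t,y,g,e=badge(f);print('grip',inL(g),'eye',inL(e))
E
```

```text
t: 7.55
eef_pos: [0.6725, -0.2458, 0.1012]
ee_rot: [-3.142, 0.003, 2.95]
force: [0.9, -0.1, -0.9]
width: 0.0137
gripper_force: 15.0
t: 9.18
eef_pos: [0.6407, -0.2396, 0.1629]
ee_rot: [3.142, 0.0, 2.949]
force: [0.7, -0.0, -0.8]
width: 0.0139
gripper_force: 3.0
t: 9.43
eef_pos: [0.6409, -0.2396, 0.1623]
ee_rot: [-3.142, -0.0, 2.949]
force: [-0.9, -0.1, -1.7]
width: 0.0142
gripper_force: 25.0
[107.2  -0.7 102.3]
tilt 12.9 yaw -57.7 roll -6.8 grip [ 2395.5  -371.3 -3938.4] eye [ 2358.3  -317.8 -3976.8] px [[300.0000305175781, 247.00003051757812], [302.0000305175781, 249.00003051757812], [297.0000305175781, 250.00003051757812], [299.0000305175781, 252.00003051757812]]
grip [ 1854.6   204.9 -3998.4] eye [ 1808.    250.3 -4036.8]
```

View pics/w4.png

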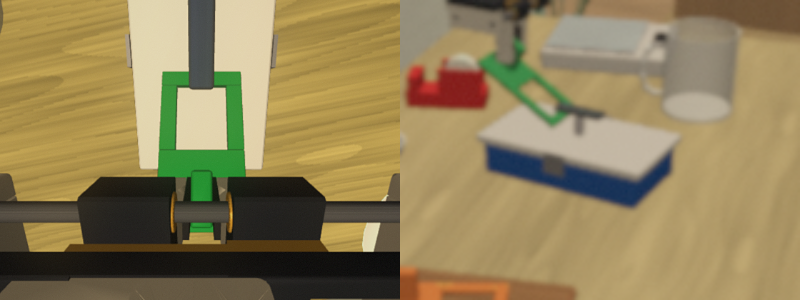

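Side view: the plate is tilted tip-down by about 30 degrees, its tip under the bar's +x end. Now I back out, rise and measure the tilt.

```bash
python3 -m jog '[[-0.75,[-25,0,0],0],[-0.75,[-50,0,0],0],[-0.75,[-50,0,-50],0],[-0.75,[-50,0,-80],0],[-0.75,[-50,0,-80],0],[-0.75,[-50,0,-80],0]]' 25
cat >> h.py <<'E'
def look(n):
    from station import optics,status
    f=optics.grab_frame('wrist');np.savez(f'pics/{n}.npz',**f);cv2.imwrite(f'pics/{n}.png',f['color'][...,::-1])
    s=status.get_state();p=inL(s['eef_pos']*1000+[0,0,5]);print('pivot in lid',p,'yaw',np.degrees(s['ee_rot'][2]).round(2))
    return f,p
E
python3 - <<'E'
from h import *
f,p=look('w5');t,y,g,e=badge(f);g=inL(g);e=inL(e);print('grip',g,'eye',e,'eye-pivot',e-p)
for Z in(180,105):shift(L(28,Z),FA-180)
E
```

```text
t: 10.28
eef_pos: [0.6895, -0.249, 0.2417]
ee_rot: [3.141, -0.001, 2.949]
force: [-0.2, 0.1, -1.2]
width: 0.0137
gripper_force: 25.0
pivot in lid [156.5  -0.6 186.2] yaw 168.98
tilt 32.5 yaw -11.6 roll -1.3 grip [ 691.6 -249.   236.6] eye [ 644.1 -239.9  178.5] px [[249.0, 121.0], [316.0, 123.0], [245.0, 209.0], [318.0, 210.0]]
grip [158.7  -0.3 176.6] eye [110.4  -0.3 118.5] eye-pivot [-46.1   0.3 -67.7]
[128.5   0.5   6.4] turn -0.0
[128.4   0.5  81.4] turn -0.0
```

The tilt is 32.5°, as wanted. Next I go over the bar and down past its far (-x) end.

```bash
python3 -m jog '[[-0.75,[60,0.5,0],0],[-0.75,[110,0.5,0],0],[-0.75,[128,0.5,0],0],[-0.75,[128,0.5,0],0],[-0.75,[128,0.5,0],0],[-0.75,[128,0.5,20],0],[-0.75,[128,0.5,40],0],[-0.75,[128,0.5,40],0],[-0.75,[128,0.5,40],0]]' 25
python3 - <<'E'
from h import *
f,p=look('w6')
from station import optics
g=optics.grab_frame('side')
cv2.imwrite('pics/w6.png',np.hstack([cv2.resize(f['color'],(400,300)),cv2.resize(g['color'][80:200,210:370],(400,300))])[...,::-1])
shift(L(28,99),FA-180)
E
```

```text
t: 11.45
eef_pos: [0.5652, -0.2245, 0.2028]
ee_rot: [-3.141, -0.0, 2.95]
force: [0.6, -0.5, -0.6]
width: 0.0136
gripper_force: 25.0
pivot in lid [ 30.   -0.3 148.1] yaw 169.0
[ 2.   0.2 49.3] turn -0.0
```

View pics/w6.png

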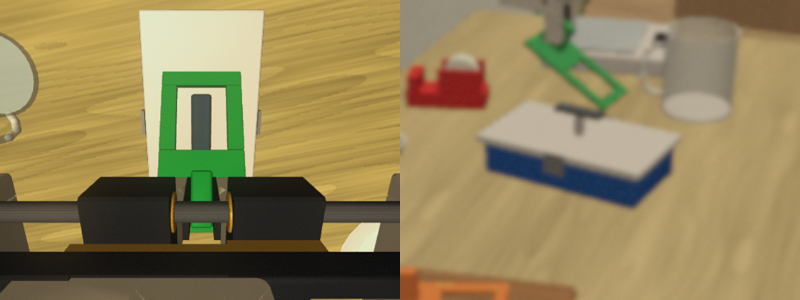

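The bar (201,122) shows centred inside the eye, seen from above, and the tip is ready to go down past its far end. I check the registration numerically.

Run:
```python
from h import *
f=dict(np.load('pics/w6.npz'))
k=cv2.inRange(cv2.cvtColor(f['color'],cv2.COLOR_RGB2HSV),(0,0,0),(180,255,110));o,_=big(k,(250,122,314,208));b=cv2.boundingRect(o);print('bar px',b)
print('far end lid', inL(ray(f,[[b[0]+b[2]/2,b[1]-.5]],.098)[0]*1000), [proj(f,np.array(L(-36,43,y))/1000).round(1).tolist() for y in(-11,11)])
```

```text
bar px (268, 132, 28, 76)
far end lid [-36.1  -0.1  38. ] [[[267.4, 131.7]], [[296.9, 131.7]]]
```

```bash
python3 -m jog '[[-0.75,[2,0,15],0],[-0.75,[2,0,30],0],[-0.75,[2,0,40],0],[-0.75,[2,0,49],0],[-0.75,[2,0,49],0],[-0.75,[2,0,49],0]]' 25
python3 -m jog '[[-0.75,[-8,0,0],0],[-0.75,[-16,0,0],0],[-0.75,[-22,0,0],0],[-0.75,[-27,0,0],0],[-0.75,[-27,0,0],0],[-0.75,[-27,0,0],0]]' 25
python3 - <<'E'
from h import *
f,p=look('w7')
from station import optics
g=optics.grab_frame('side')
cv2.imwrite('pics/w7.png',np.hstack([cv2.resize(f['color'],(400,300)),cv2.resize(g['color'][80:200,210:370],(400,300))])[...,::-1])
E
```

```text
t: 12.3
eef_pos: [0.5627, -0.224, 0.1539]
ee_rot: [-3.141, 0.0, 2.95]
force: [0.8, 0.3, -1.0]
width: 0.0138
gripper_force: 25.0
t: 13.05
eef_pos: [0.5887, -0.229, 0.1535]
ee_rot: [3.142, -0.0, 2.949]
force: [-0.4, 0.2, -1.2]
width: 0.0142
gripper_force: 25.0
pivot in lid [54.  -0.2 98.5] yaw 168.99
```

View pics/w7.png

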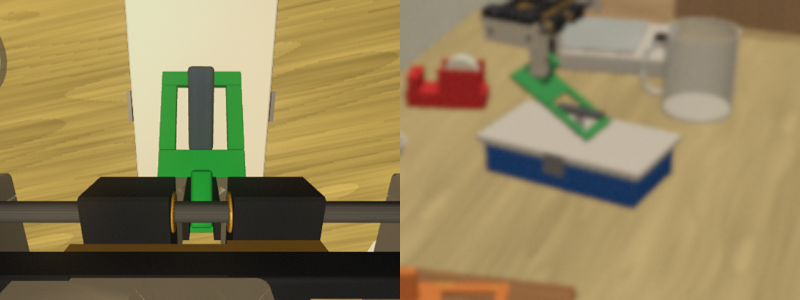

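The tip is in under the bar, with the bar's far end now over the tip rim at (201,70). Next I level it in the loose jaws: the tip rests on the lid while the grip goes down and +x.

```bash
python3 -m jog '[[-0.75,[-3,0,0],0],[-0.75,[-3,0,4],0],[-0.75,[-3,0,8],0],[-0.75,[-8,0,12],0],[-0.75,[-12,0,17],0],[-0.75,[-16,0,22],0],[-0.75,[-19,0,27],0],[-0.75,[-22,0,32],0],[-0.75,[-25,0,36],0],[-0.75,[-28,0,40],0],[-0.75,[-30,0,45],0],[-0.75,[-30,0,45],0]]' 3
python3 - <<'E'
from h import *
f,p=look('w8')
from station import optics
g=optics.grab_frame('side')
cv2.imwrite('pics/w8.png',np.hstack([cv2.resize(f['color'],(400,300)),cv2.resize(g['color'][80:200,210:370],(400,300))])[...,::-1])
E
```

```text
t: 14.65
eef_pos: [0.6182, -0.2347, 0.108]
ee_rot: [3.142, -0.001, 2.949]
force: [0.1, 0.7, -0.8]
width: 0.0138
gripper_force: 3.0
pivot in lid [84.  -0.2 53.3] yaw 168.99
```

View pics/w8.png

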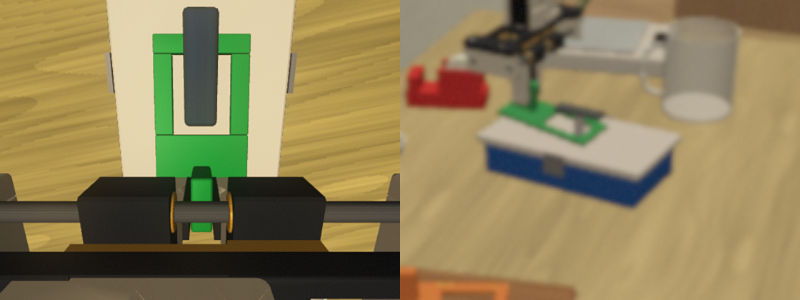

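The plate is nearly level, with the bar at (201,65) through and over the eye. My picture views are used up, so the remaining checks are numeric. Next I finish levelling.

```bash
python3 -m jog '[[-0.75,[-2,0,5],0],[-0.75,[-4,0,9],0],[-0.75,[-6,0,15],0],[-0.75,[-7,0,19],0],[-0.75,[-7,0,20],0],[-0.75,[-7,0,20],0]]' 3
python3 -m jog '[[-0.75,[4,0,0],0],[-0.75,[8,0,0],0],[-0.75,[12,0,0],0],[-0.75,[16,0,0],0],[-0.75,[17,0,0],0],[-0.75,[17,0,0],0]]' 3
python3 - <<'E'
from h import *
f,p=look('w9')
h=cv2.cvtColor(f['color'],cv2.COLOR_RGB2HSV)
m=cv2.inRange(h,(45,80,30),(85,255,255));c=cv2.findContours(m,0,2)[0];o=np.vstack(c)[:,0]
top=o[:,1].min();r=o[o[:,1]<=top+3];print('tip outer edge lid', [inL(ray(f,[u],.066)[0]*1000).tolist() for u in((r[:,0].min(),top),(r[:,0].max(),top))])
w=np.flatnonzero(m[:,r[:,0].min()+25]);col=m[:,r[:,0].min()+25];print('col runs',w.min(),w.max())
row=250
for y in (-30,30):print([proj(f,np.array(L(x,11,y))/1000).round(0).tolist() for x in(-44,30)])
E
```

```text
t: 15.5
eef_pos: [0.6257, -0.2361, 0.0888]
ee_rot: [-3.142, 0.001, 2.95]
force: [0.8, -0.9, 1.1]
width: 0.0136
gripper_force: 3.0
t: 16.25
eef_pos: [0.6083, -0.2328, 0.0887]
ee_rot: [-3.142, -0.0, 2.949]
force: [-1.4, 1.0, 5.0]
width: 0.0139
gripper_force: 3.0
pivot in lid [73.8 -0.2 33.7] yaw 168.99
tip outer edge lid [[-43.1, -35.4, 6.0], [-43.1, 35.3, 6.0]]
col runs 24 259
[[[217.0, 22.0]], [[224.0, 181.0]]]
[[[348.0, 22.0]], [[340.0, 181.0]]]
```

The plate lies flat: its tip edge is at X=-43 and 71 mm wide at lid-plus-6 mm, as it should be. Now I release and rise.

```bash
python3 -m jog '[[0,[0,0,0],0],[0,[0,0,0],0],[0,[0,0,0],0],[0,[0,0,0],0],[0,[0,0,-15],0],[0,[0,0,-35],0],[0,[0,0,-80],0],[0,[0,0,-130],0],[0,[0,0,-130],0],[0,[0,0,-130],0]]' 3
python3 - <<'E'
from h import *
f,p=look('w10')
h=cv2.cvtColor(f['color'],cv2.COLOR_RGB2HSV)
m=cv2.inRange(h,(45,80,30),(85,255,255));o=np.vstack(cv2.findContours(m,0,2)[0])[:,0];o=o[o[:,1]<250]
top=o[:,1].min();r=o[o[:,1]<=top+3];print('tip edge', [inL(ray(f,[u],.066)[0]*1000).tolist() for u in((r[:,0].min(),top),(r[:,0].max(),top))])
P=np.array([inL(x*1000) for x in ray(f,o,.066)]);print('extent',P.min(0),P.max(0))
# inner rim edges either side of the bar at Y=+-17
for y in(-17,17):
    xs=np.arange(-60,60,.5);uv=proj(f,np.array([L(x,11,y) for x in xs])/1000).round().astype(int)
    g=[bool(m[v,u]) if 0<=v<420 and 0<=u<560 else None for u,v in uv];print(y,[(xs[i],g[i]) for i in range(1,len(g)) if g[i]!=g[i-1]])
from station import optics
t0=dict(np.load('pics/top0.npz'));t=optics.grab_frame('top')
for q in(t0,t):
    o,_=big(cv2.inRange(cv2.cvtColor(q['color'],cv2.COLOR_RGB2HSV),(5,190,150),(18,255,255)),(270,90,330,220));print('orange',rect(ray(q,o,.024)))
E
```

```text
t: 17.55
eef_pos: [0.6084, -0.2327, 0.2194]
ee_rot: [3.141, 0.001, 2.949]
force: [0.2, -0.2, 0.1]
width: 0.0442
gripper_force: 0.0
pivot in lid [ 7.370e+01 -1.000e-01  1.634e+02] yaw 168.98
tip edge [[-43.0, -35.3, 6.0], [-43.1, 34.8, 6.0]]
extent [-43.1 -36.    6. ] [103.5  35.7   6. ]
-17 [(np.float64(-43.0), True), (np.float64(-29.0), False), (np.float64(30.5), True)]
17 [(np.float64(-43.0), True), (np.float64(-29.0), False), (np.float64(30.5), True)]
orange (array([572.3, 170.8]), 17.9, (137.8, 71.6))
orange (array([571.5, 170.5]), 17.9, (141.1, 71.6))
```

The eye spans X=-29 to 30.5 at plate height, centred under the bar, so the badge lies flat and captive. The orange badge has not moved.

```bash
python3 -c "
from station import order
print(order.job_done())"
```

```text
the job is handed in; nothing more can be done
None
```

The job is handed in: the green badge lies flat on the carrier's lid round the post, centred under the crossbar and released, and the orange badge is untouched (17.6 s of the 42 s used).

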